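Pack four canisters into their trays, largest first

ROBOT

A 7-joint arm with a two-finger parallel gripper is mounted at the origin on the work surface. World frame = base frame: x ahead of the robot, y to its left, z up, the work surface at z = 0. Lengths are in m, angles in rad, forces in N, time in s.
With the tool pointing down it reaches from about 0.425 to 0.825 m from the base axis. Payload 3.6 kg.
Tool frame: the origin (TCP) lies between the finger pads; the fingertips stand 25 mm ahead of it and the grasp point (between the pads) lies 6 mm ahead of it; z points along the fingers, y is the line along which they close (so a half turn about z gives the same grasp; the last joint's range is limited). The gripper opens to 85 mm and grips with 20 to 120 N. Pads are 22 mm wide; open, the fingers measure 114 mm over their backs; the gripper's body (76 mm by 85 mm) begins 54 mm behind the grasp point. The pads swing forward as they close: fully open they stand 13 mm farther back than shut.
Start: joints at [-1.304, 0.615, -0.013, 1.423, 0.008, 1.103, -0.04], TCP at [0.188, 0.622, 0.256] pointing down, gripper open.
Joint ranges: [-3.12, 3.12], [-0.3, 2.06], [-1.34, 1.32], [0.26, 2.42], [-1.36, 4.5], [0.01, 1.98], [-2.84, 2.84]. Speed limits (rad/s): [2.79, 2.79, 3.14, 3.14, 3.14, 3.14, 3.14].

INTERFACE

Orientations are given as [roll, pitch, yaw] about the fixed x, y, z axes, in that order (R = Rz(yaw) Ry(pitch) Rx(roll)).
In Python, from workcell import robot gives the robot as it stands. The module is installed in compiled form; this text tells all that it offers.
- The arm moves only by the tool step_arm, never from a script. Its argument "targets" is a list of rows, each an object with "offset": the shift along the world's x, y, z in units of 100 mm (1.0 is 100 mm), a list of three; "dr": the turn, a rotation vector about the world's x, y, z in units of 360 degrees (1.0 is 360 degrees), a list of three; "gripper": the closure in counts, from 0 (fully open) to 255 (shut). In form: [{"offset": [tx, ty, tz], "dr": [rx, ry, rz], "gripper": gripper}, ...]. A call has 1 to 20 rows; each row is the pose to reach, as a shift and turn from the pose commanded when the call began, turning the shorter way round; what a row does not reach only later rows make up. A row lasts 1/8 s, in which the tool goes at most 62.5 mm and 10.7 degrees, less where a joint would pass 70% of its speed; a pose out of reach is approached as far as the arm can. A call with a number of a shift or a turn outside -1 to 1 is refused whole. A call with a gripper value outside its range is refused whole. The fingers move at their own pace and stop on an object; "newtons" is the grip in N (left out, the last holds). Time passes only in rows, so rows that repeat a pose let the fingers close. It gives the time, the measured TCP pose, the force, the opening and the grip force at its end, in the units of the state.
- robot.observe(): the state, without advancing time (a new reading comes with each control period).
- robot.snapshot(name): name is "side" or "top"; returns the picture (420x560x3 uint8, red, green, blue); there is no depth.
- robot.camera_info(name): a dict with "fovy" (degrees; the focal length in pixels is half the picture's height over the tangent of half this angle, whatever the lens; pixels are square), "cx", "cy" (the principal point, pixels), "dist" ([k1, k2, p1, p2, k3] as OpenCV has them; the pictures are not rectified), "extrinsics" (4x4, takes a point from world to camera coordinates). Camera axes: x right, y down, z forward; pixel columns grow to the right and rows downward; lengths in m; the calibration is good to about 2 mm. A picture is of the moment at which its call begins. camera_info takes no time and is no camera call.
- robot.job_done(): hands the job in; it is judged then, once.
Trained networks look in the newest picture that a camera, given by its name, has taken for a name from the list of things; names that differ only in an ending like _2 or _b are one class to them, and where a whole thing is asked for, a point or a joint stands for the part that bears it (a point fixed in the world has none). Each returns a list of dicts, best first, with "score" (0 to 1); they miss things now and then, are a little off and sometimes report something else, mostly with a low value. They report only what shows in the picture. A call takes as long as a camera call. They do not tell look-alikes from the thing itself.
- robot.look_for(camera, target): "extent" ([left, top, right, bottom] in pixels, round what is visible of it).
The state is a dict: "time_s": time; "qpos": joint angles; "joint_velocities": joint speeds; "joint_torque": joint torques, N m; "eef_pos": TCP position; "tool_rot": TCP orientation; "force": force on the tool from outside, world axes, zero at the start; "moment": the same for the moment, N m; "gripper_width": finger opening in m; "grip_force": force on a finger pad.
Only numpy, scipy, OpenCV 4.12 (cv2) and the standard library are available. Lean on these libraries where they do the work, as an engineer would, in place of code of your own. Each camera call takes 0.05 s, during which the arm holds its last target. There are 200 camera calls.

TASK

Pack the order on the packing bench: stand each of the four round canisters upright in the square cardboard tray of its own size rank (the largest canister in the largest tray, and so on down to the smallest), one at a time, beginning with the largest and ending with the smallest. Set each one down on the tray's floor rather than dropping it, and leave the two square cartons where they stand.

Things in the scene. Friction and masses are not known exactly. Their poses are not given: they have to be found in the camera images.
- canister_largest: the largest of four closed round canisters that differ only in size: kraft-board cylinder with white paper band and round white lid, diameter 66, height 120 mm, rigid, 224 to 448 g, standing upright and loose. Origin: centre of its underside, z up along its axis.
- canister_second: the second largest of four closed round canisters that differ only in size: kraft-board cylinder with white paper band and round white lid, diameter 56, height 105 mm, rigid, 154 to 308 g, standing upright and loose. Origin: centre of its underside, z up along its axis.
- canister_third: the third largest of four closed round canisters that differ only in size: kraft-board cylinder with white paper band and round white lid, diameter 46, height 90 mm, rigid, 98 to 196 g, standing upright and loose. Origin: centre of its underside, z up along its axis.
- canister_smallest: the smallest of four closed round canisters that differ only in size: kraft-board cylinder with white paper band and round white lid, diameter 36, height 75 mm, rigid, 56 to 112 g, standing upright and loose. Origin: centre of its underside, z up along its axis.
- tray_largest: the largest of four square open cardboard trays with white paper on the floor, fixed to the bench: 94 x 94 mm outside, 86 x 86 inside, walls 26 high (above the bench) and 4 thick; the inner floor is 4 mm above the bench. Origin: centre of its underside on the bench, x and y along its sides, z up.
- tray_second: the second largest of four square open cardboard trays with white paper on the floor, fixed to the bench: 84 x 84 mm outside, 76 x 76 inside, walls 26 high (above the bench) and 4 thick; the inner floor is 4 mm above the bench. Origin: centre of its underside on the bench, x and y along its sides, z up.
- tray_third: the third largest of four square open cardboard trays with white paper on the floor, fixed to the bench: 74 x 74 mm outside, 66 x 66 inside, walls 26 high (above the bench) and 4 thick; the inner floor is 4 mm above the bench. Origin: centre of its underside on the bench, x and y along its sides, z up.
- tray_smallest: the smallest of four square open cardboard trays with white paper on the floor, fixed to the bench: 64 x 64 mm outside, 56 x 56 inside, walls 26 high (above the bench) and 4 thick; the inner floor is 4 mm above the bench. Origin: centre of its underside on the bench, x and y along its sides, z up.
- carton_a: a closed square kraft carton with a paper band, 64 x 64 x 80 mm high, one of two alike, standing loose among the canisters; not to be moved. Origin: centre of its underside, x and y along its sides.
- carton_b: a closed square kraft carton with a paper band, 64 x 64 x 80 mm high, one of two alike, standing loose among the canisters; not to be moved. Origin: centre of its underside, x and y along its sides.
There are look-alikes about, which are no part of the job. Leave any blue look-alike of the tray_third alone.

How it is judged:
On the way, in this order (a step that is already met when the one before it is completed fails the run):
1. the largest canister stands released in the largest tray (horizontal distance between canister_largest and tray_largest below 0.016 m and z of canister_largest in the frame of tray_largest below 0.01 m and angle between canister_largest's own z axis and vertical below 0.1 rad and contact force between canister_largest and the fingers below 0.1 N and linear speed of canister_largest below 0.02 m/s and angular speed of canister_largest below 0.2 rad/s), for 0.2 s.
2. the second largest canister stands released in the second largest tray (horizontal distance between canister_second and tray_second below 0.016 m and z of canister_second in the frame of tray_second below 0.01 m and angle between canister_second's own z axis and vertical below 0.1 rad and contact force between canister_second and the fingers below 0.1 N and linear speed of canister_second below 0.02 m/s and angular speed of canister_second below 0.2 rad/s), for 0.2 s.
3. the third largest canister stands released in the third largest tray (horizontal distance between canister_third and tray_third below 0.016 m and z of canister_third in the frame of tray_third below 0.01 m and angle between canister_third's own z axis and vertical below 0.1 rad and contact force between canister_third and the fingers below 0.1 N and linear speed of canister_third below 0.02 m/s and angular speed of canister_third below 0.2 rad/s), for 0.2 s.
4. the smallest canister stands released in the smallest tray (horizontal distance between canister_smallest and tray_smallest below 0.016 m and z of canister_smallest in the frame of tray_smallest below 0.01 m and angle between canister_smallest's own z axis and vertical below 0.1 rad and contact force between canister_smallest and the fingers below 0.1 N and linear speed of canister_smallest below 0.02 m/s and angular speed of canister_smallest below 0.2 rad/s), for 0.2 s.
At the end, for the whole second after the job is handed in: All four canisters stand upright (within 0.1 rad) on the floor of the tray of their own size rank (underside less than 10 mm above the tray's underside, axis within 16 mm of its centre), released and at rest, and both square cartons are within 20 mm of where they stood (all of step 1 and all of step 2 and all of step 3 and all of step 4 and distance of each of carton_a, carton_b from where it was at the start of the episode below 0.02 m); the robot touches nothing.
It fails at once if a square carton is moved more than 20 mm or tipped (not (distance of carton_a from where it was at the start of the episode below 0.02 m) or not (distance of carton_b from where it was at the start of the episode below 0.02 m) or angle between any of carton_a, carton_b's own z axis and vertical above 0.3 rad).
It fails at once if a canister is dropped or thrown (moves faster than 0.7 m/s, as after a fall of 25 mm, while no finger touches it) ((linear speed of canister_largest above 0.7 m/s and contact force between canister_largest and the fingers below 0.05 N) or (linear speed of canister_second above 0.7 m/s and contact force between canister_second and the fingers below 0.05 N) or (linear speed of canister_third above 0.7 m/s and contact force between canister_third and the fingers below 0.05 N) or (linear speed of canister_smallest above 0.7 m/s and contact force between canister_smallest and the fingers below 0.05 N)).
It also fails if it takes over 128 s, if anything falls off the work surface, if the arm or the gripper's body presses on something with over 40 N, if the wrist force passes 120 N, or if a joint passes its speed limit or range.

## Working session

There is one attempt and no reset: what is moved stays moved. The work goes in short steps, Python scripts to look and compute and a tool call to move; the robot and the scene stay as the last step left them, time stands still between calls to the robot, and variables do not carry over. Pictures are saved under pics/ and viewed, at most 14 in all, crops included, and the job is handed in when it is done.

Besides the shell and the picture viewer there is one more tool, called as name(argument=value, ...) on one line, values as JSON. step_arm: Moves the arm, as the interface text tells. Shifts and turns lie within -1 to 1; 1 stands for 100 mm of shift or 360 degrees of turn. Its arguments: {"type":"object","properties":{"targets":{"type":"array"},"newtons":{"type":"number"}},"required":["targets"]}

```bash
mkdir -p pics; python3 - <<'E'
from workcell import robot
import cv2
print({k:v for k,v in robot.observe().items() if k in('time_s','eef_pos','tool_rot','gripper_width','force')})
for c in('side','top'):
    cv2.imwrite(f'pics/{c}0.png',robot.snapshot(c)[:,:,::-1])
    i=robot.camera_info(c);print(c,i)
    for t in ['canister_largest','canister_second','canister_third','canister_smallest','tray_largest','tray_second','tray_third','tray_smallest','carton_a']:
        print(t,[([round(x) for x in d['extent']],round(d['score'],2)) for d in robot.look_for(c,t)])
E
```

```text
{'time_s': 0.0, 'eef_pos': array([0.18804757, 0.62146937, 0.25514275]), 'tool_rot': array([-3.13901839e+00,  6.12961462e-05,  2.84787117e+00]), 'force': array([ 0.1854796 , -0.82406977,  0.37131196]), 'gripper_width': 0.08514743857647124}
side {'fovy': 46.509072974400155, 'cx': 275.9821781060645, 'cy': 213.63551285906948, 'dist': array([-0.17934359,  0.        ,  0.        ,  0.        ,  0.        ]), 'extrinsics': array([[ 0.94919224, -0.3146061 , -0.00755586, -0.47043028],
       [-0.2486077 , -0.73491632, -0.63094549,  0.15572627],
       [ 0.19294637,  0.60076701, -0.77579037,  1.03023963],
       [ 0.        ,  0.        ,  0.        ,  1.        ]])}
canister_largest [([342, 342, 387, 406], 0.91)]
canister_second [([179, 121, 206, 164], 0.93)]
canister_third [([238, 334, 264, 375], 0.62)]
canister_smallest [([274, 247, 293, 281], 0.89), ([215, 84, 247, 127], 0.3)]
tray_largest [([221, 171, 261, 209], 0.75)]
tray_second [([335, 288, 395, 352], 0.92)]
tray_third [([265, 128, 297, 158], 0.75), ([262, 93, 293, 119], 0.64)]
tray_smallest [([331, 226, 371, 266], 0.97)]
carton_a [([2
[... 328 characters left out ...]
 [-0.99141874,  0.02795951, -0.12769943,  0.50102461],
       [ 0.12813524,  0.01438658, -0.99165235,  0.96700253],
       [ 0.        ,  0.        ,  0.        ,  1.        ]])}
canister_largest [([419, 175, 466, 209], 0.93), ([84, 191, 128, 226], 0.25)]
canister_second [([134, 256, 169, 278], 0.96), ([387, 261, 416, 276], 0.58)]
canister_third [([385, 262, 416, 278], 0.9)]
canister_smallest [([311, 209, 332, 224], 0.77)]
tray_largest []
tray_second [([364, 153, 403, 194], 0.76), ([154, 159, 192, 196], 0.68)]
tray_third [([151, 157, 190, 195], 0.75), ([96, 145, 137, 185], 0.68)]
tray_smallest [([298, 136, 332, 172], 0.56)]
carton_a [([88, 193, 129, 225], 0.61), ([213, 124, 245, 164], 0.57)]
```

```bash
python3 - <<'E'
import cv2
for c in('side','top'):
    cv2.imwrite(f'pics/{c}0b.png',cv2.resize(cv2.imread(f'pics/{c}0.png'),(800,600),interpolation=cv2.INTER_CUBIC))
E
```

```text
(no output)
```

View pics/side0.png

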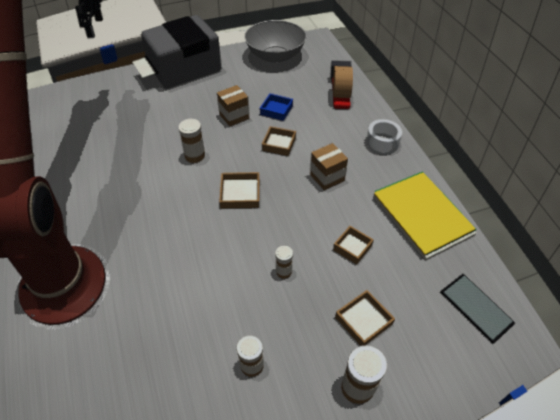

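View pics/top0.png

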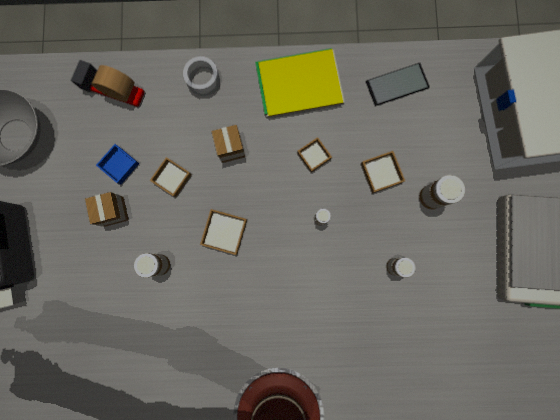

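Side view pixels:
- Canisters: largest (365,372), second (192,140), third (250,355), smallest (284,262).
- Trays: largest (240,190), second (365,317), third (279,141), smallest (353,244).
- Third-tray candidates are (279,141), kraft with a white floor, and (277,106), blue. The kraft one fits; the blue one is the excluded look-alike.
- Cartons: (233,105) and (328,166).

In the top view the canister lids are at (450,189), (147,265), (404,267) and (323,216). The trays there are at (224,232), (382,172), (171,178) and (314,155). Next I fit known-size silhouettes in both views, leaving z free as a check.

```bash
cat > fit.py <<'E'
from workcell import robot
import cv2, numpy as np
from scipy.optimize import least_squares
I={c:robot.camera_info(c) for c in('side','top')}
def proj(c,P):
    i=I[c];f=210/np.tan(np.radians(i['fovy'])/2)
    K=np.array([[f,0,i['cx']],[0,f,i['cy']],[0,0,1.]])
    return cv2.projectPoints(np.asarray(P,float),cv2.Rodrigues(i['extrinsics'][:3,:3])[0],i['extrinsics'][:3,3],K,np.array(i['dist']))[0][:,0]
def mask(img):
    h=cv2.cvtColor(img,cv2.COLOR_BGR2HSV)
    m=((h[...,1]>70)&(h[...,2]>40))|(h[...,2]>150)
    return m.astype(np.uint8)
A=np.radians(np.arange(0,360,10));D=np.c_[np.cos(A),np.sin(A)]
def comp(img,seed):
    m=cv2.morphologyEx(mask(img),cv2.MORPH_CLOSE,np.ones((3,3),np.uint8));_,L=cv2.connectedComponents(m,connectivity=4)
    x,y=seed;l=L[y,x]; 
    yy,xx=np.nonzero(L==l) if l else ([0],[0])
    return np.c_[xx,yy].astype(float)
def model(p,kind,s,h):
    x,y,z,a=p
    if kind=='can':
        r=s/2;q=np.c_[r*np.cos(A),r*np.sin(A)]
    else:
        q=s/2*np.array([[1,1],[1,-1],[-1,-1],[-1,1]])@np.array([[np.cos(a),np.sin(a)],[-np.sin(a),np.cos(a)]])
    q=q+[x,y]
    return np.r_[np.c_[q,np.full(len(q),z)],np.c_[q,np.full(len(q),z+h)]]
def fit(ims,seeds,kind,s,h,guess):
    H={c:(comp(ims[c],seeds[c])@D.T).max(0)+.5*np.abs(D).max(1) for c in seeds}
    n={c:len(comp(ims[c],seeds[c])) for c in seeds}
    def res(p): return np.r_[tuple((proj(c,model(p,kind,s,h))@D.T).max(0)-H[c] for c in seeds)]
    best=min((least_squares(res,[*guess,a],loss='soft_l1',f_scale=.7) for a in ([0] if kind=='can' else [-.6,-.2,.2,.6])),key=lambda r:r.cost)
    return best.x,np.abs(res(best.x)).mean(),n
def ray(c,uv,z):
    g=least_squares(lambda p:proj(c,[[p[0],p[1],z]])[0]-uv,[.5,0]).x
    return g
E
cat > run.py <<'E'
from fit import *
ims={c:cv2.imread(f'pics/{c}0.png') for c in('side','top')}
T=[('can1','can',.066,.12,(365,360),(450,189)),('can2','can',.056,.105,(190,127),(147,265)),('can3','can',.046,.09,(250,345),(404,267)),('can4','can',.036,.075,(284,254),(323,216)),
('tr1','box',.094,.026,(240,190),(224,232)),('tr2','box',.084,.026,(365,317),(382,172)),('tr3','box',.074,.026,(279,141),(171,178)),('tr4','box',.064,.026,(353,244),(314,155)),
('carA','box',.064,.08,(233,98),(103,208)),('carB','box',.064,.08,(328,156),(228,140))]
for n,k,s,h,a,b in T:
    g=ray('top',b,h)
    x,e,c=fit(ims,{'side':a,'top':b},k,s,h,[*g,0])
    print(n,x[:3].round(4),'yaw',round(np.degrees(x[3])%90,1),'r',round(np.hypot(*x[:2]),3),'res',round(e,2),c)
v=np.hstack([mask(ims[c])*255 for c in ims]);cv2.imwrite('pics/m.png',cv2.resize(v,(800,300)))
E
python3 run.py
```

```text
can1 [ 0.5189 -0.3849  0.1192] yaw 0.0 r 0.646 res 7.41 {'side': 2970, 'top': 704}
can2 [ 0.3688  0.313  -0.009 ] yaw 0.0 r 0.484 res 5.94 {'side': 266, 'top': 514}
can3 [ 0.3477 -0.3012  0.0081] yaw 0.0 r 0.46 res 4.02 {'side': 498, 'top': 338}
can4 [ 0.4741 -0.1195  0.0113] yaw 0.0 r 0.489 res 3.62 {'side': 213, 'top': 159}
tr1 [0.4465 0.1276 0.0024] yaw 72.6 r 0.464 res 0.63 {'side': 1363, 'top': 1451}
tr2 [ 0.5909 -0.2851 -0.0045] yaw 16.9 r 0.656 res 5.71 {'side': 2970, 'top': 1176}
tr3 [0.5927 0.2646 0.0008] yaw 54.5 r 0.649 res 0.64 {'side': 712, 'top': 885}
tr4 [ 0.6396 -0.1098  0.0027] yaw 32.4 r 0.649 res 0.64 {'side': 889, 'top': 664}
carA [0.5084 0.4163 0.0012] yaw 13.1 r 0.657 res 3.01 {'side': 555, 'top': 826}
carB [6.713e-01 1.115e-01 1.000e-04] yaw 8.5 r 0.68 res 3.47 {'side': 718, 'top': 743}
```

View pics/m.png

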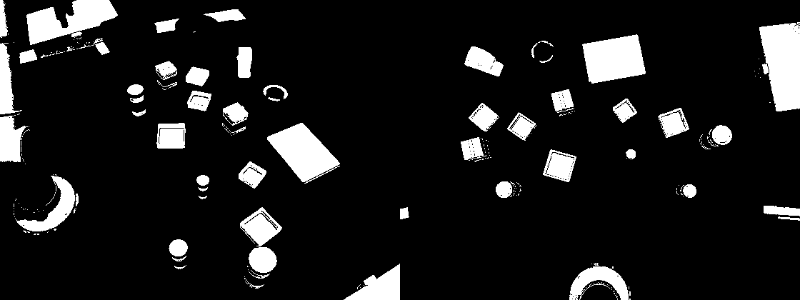

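The mask shows the trays as clean blobs, and all but tr2 fit well with z near 0. The canisters break into separate lid and band blobs, so I'll fit the lids only. I'll also cut tr2 apart from canister_largest's lid.

```bash
cat >> fit.py <<'E'
def lidpts(img,box,th):
    l,t,r,b=box;v=cv2.cvtColor(img,cv2.COLOR_BGR2HSV)
    m=np.zeros(img.shape[:2],np.uint8);m[t:b,l:r]=(v[t:b,l:r,2]>th)&(v[t:b,l:r,1]<60)
    m=cv2.morphologyEx(m,cv2.MORPH_OPEN,np.ones((2,2),np.uint8))
    n,L,S,_=cv2.connectedComponentsWithStats(m,connectivity=4);k=1+S[1:,4].argmax()
    yy,xx=np.nonzero(L==k);return np.c_[xx,yy].astype(float)
def fitlid(ims,boxes,s,guess,th=140):
    P={c:lidpts(ims[c],boxes[c],th) for c in boxes}
    H={c:(P[c]@D.T).max(0) for c in boxes}
    def res(p): # x,y,z top, lid thickness, pixel margin
        return np.r_[tuple((proj(c,model([p[0],p[1],p[2]-p[3],0],'can',s,p[3]))@D.T).max(0)-H[c]-p[4] for c in boxes)]
    r=least_squares(res,[*guess,.008,.3],bounds=([-1,-1,0,0,-1.5],[1,1,.3,.025,1.5]),loss='soft_l1',f_scale=.7)
    return r.x,np.abs(res(r.x)).mean(),{c:len(P[c]) for c in P}
E
cat > run2.py <<'E'
from fit import *
ims={c:cv2.imread(f'pics/{c}0.png') for c in('side','top')}
T=[('can1',.066,.12,(342,344,390,410),(430,172,468,208),(450,189)),('can2',.056,.105,(176,118,208,165),(130,248,164,280),(147,265)),
('can3',.046,.09,(235,332,266,377),(390,254,418,280),(404,267)),('can4',.036,.075,(272,244,296,283),(312,206,334,226),(323,216))]
for n,s,h,a,b,u in T:
    x,e,c=fitlid(ims,{'side':a,'top':b},s,[*ray('top',u,h),h])
    print(n,x.round(4),'zexp',h,'r',round(np.hypot(*x[:2]),3),'res',round(e,2),c)
im=ims.copy();im['side']=ims['side'].copy();im['side'][348:]=0; im['side'][340:,345:]=im['side'][340:,345:]
x,e,c=fit(im,{'side':(365,317),'top':(382,172)},'box',.084,.026,[*ray('top',(382,172),.026),0]);print('tr2',x.round(4),round(e,2),c)
E
python3 run2.py
```

```text
can1 [ 5.217e-01 -4.090e-01  1.241e-01  1.000e-04  2.876e-01] zexp 0.12 r 0.663 res 0.4 {'side': 1175, 'top': 617}
can2 [0.3676 0.2914 0.1091 0.0053 0.5924] zexp 0.105 r 0.469 res 0.41 {'side': 287, 'top': 438}
can3 [ 0.3471 -0.3038  0.0989  0.0094  0.7269] zexp 0.09 r 0.461 res 0.42 {'side': 534, 'top': 298}
can4 [ 0.4725 -0.1221  0.0854  0.0113  0.5453] zexp 0.075 r 0.488 res 0.79 {'side': 263, 'top': 157}
tr2 [ 0.5898 -0.2838 -0.0008  0.2999] 0.87 {'side': 1871, 'top': 1176}
```

```bash
cat >> run2.py <<'E'
print('--fixed z, single view, lid top centroid by thresholds')
for n,s,h,a,b,u in T:
  for c,bx in(('side',a),('top',b)):
    for th in(140,170):
      try:
        H=(lidpts(ims[c],bx,th)@D.T).max(0)
        f=lambda p:(proj(c,model([p[0],p[1],h-p[2],0],'can',s,p[2]))@D.T).max(0)-H-p[3]
        r=least_squares(f,[*ray('top',u,h),.006,.3],bounds=([-1,-1,0,-3],[1,1,.025,3]),loss='soft_l1',f_scale=.7)
        print(n,c,th,r.x.round(4),round(np.abs(f(r.x)).mean(),2))
      except Exception as e: print(n,c,th,'x')
E
python3 run2.py | sed 1,5d
python3 - <<'E'
import cv2,numpy as np
s=cv2.imread('pics/side0.png')
cr=[s[340:412,335:395],s[115:170,170:215],s[330:380,230:270],s[240:286,262:306],s[80:165,250:305]]
cv2.imwrite('pics/crops.png',np.hstack([cv2.resize(c,(158,int(158*c.shape[0]/c.shape[1])))[:190] if int(158*c.shape[0]/c.shape[1])>=190 else cv2.copyMakeBorder(cv2.resize(c,(158,int(158*c.shape[0]/c.shape[1]))),0,190-int(158*c.shape[0]/c.shape[1]),0,0,0) for c in cr]))
E
```

```text
--fixed z, single view, lid top centroid by thresholds
can1 side 140 [ 0.5235 -0.4077  0.     -0.1665] 0.25
can1 side 170 [ 0.5231 -0.4081  0.0014  0.903 ] 0.13
can1 top 140 [ 0.5216 -0.4105  0.      0.5319] 0.15
can1 top 170 [ 0.5368 -0.3788  0.      3.    ] 10.42
can2 side 140 [ 0.3686  0.2932  0.     -0.321 ] 0.16
can2 side 170 [0.3692 0.2931 0.0027 0.992 ] 0.12
can2 top 140 [0.3671 0.2922 0.     0.6116] 0.14
can2 top 170 [0.4008 0.2994 0.     3.    ] 7.15
can3 side 140 [ 0.3482 -0.3018  0.0012 -0.3151] 0.3
can3 side 170 [ 3.478e-01 -3.033e-01  1.000e-04  7.968e-01] 0.12
can3 top 140 [ 3.464e-01 -3.051e-01  5.000e-04  5.815e-01] 0.15
can3 top 170 [ 0.3726 -0.3042  0.      3.    ] 5.74
can4 side 140 [ 0.4729 -0.1182  0.     -1.443 ] 0.69
can4 side 170 [ 0.4751 -0.1214  0.0013  0.7791] 0.2
can4 top 140 [ 0.4733 -0.1228  0.      0.5901] 0.19
can4 top 170 [ 0.4773 -0.1098  0.      3.    ] 3.86
```

View pics/crops.png

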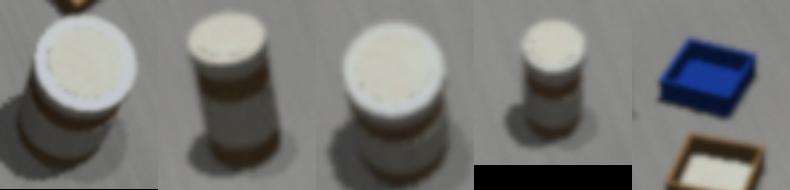

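Both views agree to about 2 mm and the heights match the text.

| Rank | Canister (x, y) | Tray (x, y) |
|---|---|---|
| largest | (.522, -.409) | (.4465, .1276) |
| second | (.368, .293) | (.590, -.284) |
| third | (.347, -.304) | (.593, .265) |
| smallest | (.474, -.122) | (.640, -.110) |

The crop confirms that the kraft tray below is tray_third and the blue tray is the look-alike. I start the approach to canister_largest.

step_arm(targets=[{"offset":[0.4,-0.4,0],"dr":[0,0,0],"gripper":0},{"offset":[0.8,-0.8,0],"dr":[0,0,0],"gripper":0},{"offset":[1,-1,0],"dr":[0,0,0],"gripper":0}], newtons=40)

```text
time_s: 1.38
eef_pos: [0.2918, 0.5191, 0.2565]
tool_rot: [-3.141, 0.003, 2.843]
force: [0.1, 0.3, -0.8]
gripper_width: 0.0854
grip_force: 0.0
```

step_arm(targets=[{"offset":[0.4,-0.4,0],"dr":[0,0,0],"gripper":0},{"offset":[0.8,-0.8,0],"dr":[0,0,0],"gripper":0},{"offset":[1,-1,0],"dr":[0,0,0],"gripper":0}])

```text
time_s: 1.75
eef_pos: [0.3915, 0.4187, 0.2566]
tool_rot: [-3.141, 0.002, 2.842]
force: [-0.3, 0.5, 0.4]
gripper_width: 0.0855
grip_force: 0.0
```

step_arm(targets=[{"offset":[0.4,-0.4,0],"dr":[0,0,0],"gripper":0},{"offset":[0.8,-0.8,0],"dr":[0,0,0],"gripper":0},{"offset":[1,-1,0],"dr":[0,0,0],"gripper":0}])

```text
time_s: 2.12
eef_pos: [0.4912, 0.3183, 0.2565]
tool_rot: [-3.14, 0.002, 2.842]
force: [-0.3, 0.7, 0.5]
gripper_width: 0.0855
grip_force: 0.0
```

step_arm(targets=[{"offset":[0.15,-0.5,0],"dr":[0,0,0],"gripper":0},{"offset":[0.3,-1,0],"dr":[0,0,0],"gripper":0}])

```text
time_s: 2.38
eef_pos: [0.5188, 0.2209, 0.2564]
tool_rot: [3.141, 0.0, 2.849]
force: [0.6, 1.0, -0.0]
gripper_width: 0.0852
grip_force: 0.0
```

step_arm(targets=[{"offset":[0,-0.5,0],"dr":[0,0,0],"gripper":0},{"offset":[0,-1,0],"dr":[0,0,0],"gripper":0}])

```text
time_s: 2.62
eef_pos: [0.5184, 0.1204, 0.2565]
tool_rot: [3.141, 0.001, 2.848]
force: [0.2, -0.4, -0.4]
gripper_width: 0.0852
grip_force: 0.0
```

step_arm(targets=[{"offset":[0,-0.5,0],"dr":[0,0,0],"gripper":0},{"offset":[0,-1,0],"dr":[0,0,0],"gripper":0}])

```text
time_s: 2.88
eef_pos: [0.5183, 0.0205, 0.2566]
tool_rot: [3.141, 0.001, 2.848]
force: [1.1, -0.0, 0.4]
gripper_width: 0.0851
grip_force: 0.0
```

step_arm(targets=[{"offset":[0,-0.5,0],"dr":[0,0,0],"gripper":0},{"offset":[0,-1,0],"dr":[0,0,0],"gripper":0}])

```text
time_s: 3.12
eef_pos: [0.5183, -0.0794, 0.2566]
tool_rot: [3.141, 0.001, 2.848]
force: [0.5, 0.4, -1.0]
gripper_width: 0.085
grip_force: 0.0
```

step_arm(targets=[{"offset":[0,-0.5,0],"dr":[0,0,0],"gripper":0},{"offset":[0,-1,0],"dr":[0,0,0],"gripper":0}])

```text
time_s: 3.38
eef_pos: [0.5183, -0.1794, 0.2566]
tool_rot: [3.141, 0.001, 2.848]
force: [1.5, 0.1, 0.0]
gripper_width: 0.0857
grip_force: 0.0
```

step_arm(targets=[{"offset":[0,-0.5,0],"dr":[0,0,0],"gripper":0},{"offset":[0,-1,0],"dr":[0,0,0],"gripper":0}])

```text
time_s: 3.62
eef_pos: [0.5183, -0.2794, 0.2565]
tool_rot: [3.141, 0.001, 2.848]
force: [1.0, 0.5, -0.2]
gripper_width: 0.0854
grip_force: 0.0
```

step_arm(targets=[{"offset":[0,-0.5,0],"dr":[0,0,0],"gripper":0},{"offset":[0,-1,0],"dr":[0,0,0],"gripper":0},{"offset":[0,-1,0],"dr":[0,0,0],"gripper":0},{"offset":[0,-1,0],"dr":[0,0,0],"gripper":0}])

```text
time_s: 4.12
eef_pos: [0.5185, -0.377, 0.256]
tool_rot: [3.14, -0.0, 2.848]
force: [0.1, 0.7, 0.4]
gripper_width: 0.0854
grip_force: 0.0
```

step_arm(targets=[{"offset":[0.04,-0.32,0],"dr":[0,0,0],"gripper":0},{"offset":[0.04,-0.32,-0.4],"dr":[0,0,0],"gripper":0},{"offset":[0.04,-0.32,-0.8],"dr":[0,0,0],"gripper":0},{"offset":[0.04,-0.32,-0.8],"dr":[0,0,0],"gripper":0}])

```text
time_s: 4.62
eef_pos: [0.5214, -0.406, 0.1731]
tool_rot: [3.137, -0.008, 2.851]
force: [-0.1, -0.1, 0.1]
gripper_width: 0.0858
grip_force: 0.0
```

step_arm(targets=[{"offset":[0,0,-0.25],"dr":[0,0,0],"gripper":0},{"offset":[0,0,-0.5],"dr":[0,0,0],"gripper":0},{"offset":[0,0,-0.7],"dr":[0,0,0],"gripper":0},{"offset":[0,0,-0.85],"dr":[0,0,0],"gripper":0},{"offset":[0,0,-0.85],"dr":[0,0,0],"gripper":0}])

```text
time_s: 5.25
eef_pos: [0.5226, -0.4092, 0.0914]
tool_rot: [3.141, -0.0, 2.849]
force: [-0.4, 0.6, 0.0]
gripper_width: 0.0854
grip_force: 0.0
```

```bash
python3 - <<'E'
from workcell import robot
import cv2,numpy as np
a=robot.snapshot('side')[:,:,::-1][290:420,270:470];b=robot.snapshot('top')[:,:,::-1][120:250,380:560]
cv2.imwrite('pics/g1.png',np.hstack([cv2.resize(a,(400,260)),cv2.resize(b,(360,260))]))
E
```

```text
(no output)
```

View pics/g1.png

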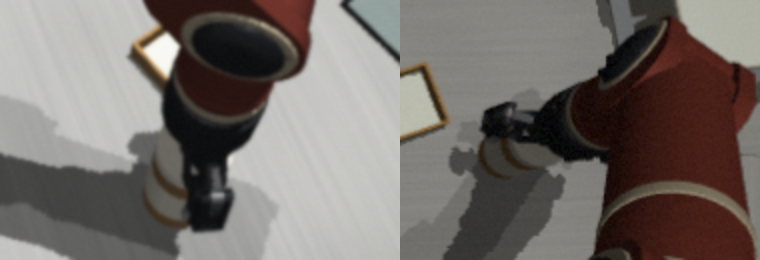

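The picture shows the gripper straddling the canister, upright and centred, with no contact force. I close the gripper.

step_arm(targets=[{"offset":[0,0,0],"dr":[0,0,0],"gripper":255},{"offset":[0,0,0],"dr":[0,0,0],"gripper":255},{"offset":[0,0,0],"dr":[0,0,0],"gripper":255},{"offset":[0,0,0],"dr":[0,0,0],"gripper":255},{"offset":[0,0,0],"dr":[0,0,0],"gripper":255},{"offset":[0,0,0],"dr":[0,0,0],"gripper":255}], newtons=40)

```text
time_s: 6.1
eef_pos: [0.5232, -0.4102, 0.0928]
tool_rot: [-3.141, 0.003, 2.848]
force: [0.1, 0.7, 6.7]
gripper_width: 0.0645
grip_force: 43.2
```

step_arm(targets=[{"offset":[0,0,0.1],"dr":[0,0,0],"gripper":255},{"offset":[0,0,0.3],"dr":[0,0,0],"gripper":255},{"offset":[0,0,0.6],"dr":[0,0,0],"gripper":255},{"offset":[0,0,0.9],"dr":[0,0,0],"gripper":255},{"offset":[0,0,1],"dr":[0,0,0],"gripper":255}])

```text
time_s: 6.72
eef_pos: [0.5224, -0.4105, 0.1929]
tool_rot: [-3.14, 0.002, 2.847]
force: [0.9, 0.6, -2.4]
gripper_width: 0.0644
grip_force: 45.0
```

Grasp holds at 64 mm opening. I lift and carry to tray_largest.

step_arm(targets=[{"offset":[0,0,0.3],"dr":[0,0,0],"gripper":255},{"offset":[0,0.2,0.5],"dr":[0,0,0],"gripper":255},{"offset":[-0.06,0.5,0.6],"dr":[0,0,0],"gripper":255},{"offset":[-0.13,0.9,0.6],"dr":[0,0,0],"gripper":255}])

```text
time_s: 7.22
eef_pos: [0.5091, -0.3181, 0.2516]
tool_rot: [3.141, 0.001, 2.848]
force: [0.7, 1.2, -2.9]
gripper_width: 0.0644
grip_force: 45.2
```

step_arm(targets=[{"offset":[-0.06,0.4,0],"dr":[0,0,0],"gripper":255},{"offset":[-0.13,0.9,0],"dr":[0,0,0],"gripper":255}])

```text
time_s: 7.48
eef_pos: [0.4952, -0.2273, 0.2508]
tool_rot: [3.141, -0.001, 2.848]
force: [0.2, 1.1, -3.0]
gripper_width: 0.0644
grip_force: 45.2
```

step_arm(targets=[{"offset":[-0.06,0.4,0],"dr":[0,0,0],"gripper":255},{"offset":[-0.13,0.9,0],"dr":[0,0,0],"gripper":255}])

```text
time_s: 7.72
eef_pos: [0.482, -0.1374, 0.2509]
tool_rot: [3.141, -0.001, 2.848]
force: [1.2, 0.5, -2.9]
gripper_width: 0.0646
grip_force: 45.2
```

step_arm(targets=[{"offset":[-0.06,0.4,0],"dr":[0,0,0],"gripper":255},{"offset":[-0.13,0.9,0],"dr":[0,0,0],"gripper":255}])

```text
time_s: 7.98
eef_pos: [0.4688, -0.0477, 0.251]
tool_rot: [-3.142, -0.001, 2.848]
force: [0.4, -0.3, -3.5]
gripper_width: 0.0643
grip_force: 45.2
```

step_arm(targets=[{"offset":[-0.06,0.4,0],"dr":[0,0,0],"gripper":255},{"offset":[-0.13,0.9,0],"dr":[0,0,0],"gripper":255}])

```text
time_s: 8.22
eef_pos: [0.4555, 0.042, 0.2511]
tool_rot: [-3.141, -0.001, 2.848]
force: [1.6, 0.2, -1.6]
gripper_width: 0.0644
grip_force: 45.2
```

step_arm(targets=[{"offset":[-0.06,0.4,0],"dr":[0,0,0],"gripper":255},{"offset":[-0.1,0.7,0],"dr":[0,0,0],"gripper":255},{"offset":[-0.12,0.87,0],"dr":[0,0,0],"gripper":255},{"offset":[-0.12,0.87,0],"dr":[0,0,0],"gripper":255},{"offset":[-0.12,0.87,0],"dr":[0,0,0],"gripper":255}])

```text
time_s: 8.85
eef_pos: [0.4446, 0.1263, 0.2511]
tool_rot: [-3.14, -0.001, 2.847]
force: [-0.7, -0.9, -2.8]
gripper_width: 0.0644
grip_force: 45.2
```

step_arm(targets=[{"offset":[0.02,0.01,-0.3],"dr":[0,0,0],"gripper":255},{"offset":[0.02,0.01,-0.6],"dr":[0,0,0],"gripper":255},{"offset":[0.02,0.01,-0.9],"dr":[0,0,0],"gripper":255},{"offset":[0.02,0.01,-1],"dr":[0,0,0],"gripper":255}])

```text
time_s: 9.35
eef_pos: [0.4463, 0.1266, 0.1499]
tool_rot: [-3.139, -0.003, 2.846]
force: [0.1, 0.1, -2.9]
gripper_width: 0.064
grip_force: 45.3
```

step_arm(targets=[{"offset":[0,0,-0.2],"dr":[0,0,0],"gripper":255},{"offset":[0,0,-0.35],"dr":[0,0,0],"gripper":255},{"offset":[0,0,-0.45],"dr":[0,0,0],"gripper":255},{"offset":[0,0,-0.5],"dr":[0,0,0],"gripper":255},{"offset":[0,0,-0.52],"dr":[0,0,0],"gripper":255},{"offset":[0,0,-0.52],"dr":[0,0,0],"gripper":255}])

```text
time_s: 10.1
eef_pos: [0.4475, 0.1282, 0.0996]
tool_rot: [3.141, 0.001, 2.848]
force: [0.4, 0.1, -2.8]
gripper_width: 0.0647
grip_force: 45.4
```

step_arm(targets=[{"offset":[0,0,-0.01],"dr":[0,0,0],"gripper":255},{"offset":[0,0,-0.02],"dr":[0,0,0],"gripper":255},{"offset":[0,0,-0.03],"dr":[0,0,0],"gripper":255},{"offset":[0,0,-0.03],"dr":[0,0,0],"gripper":255}])

```text
time_s: 10.6
eef_pos: [0.4477, 0.1282, 0.0968]
tool_rot: [3.141, 0.001, 2.848]
force: [-0.3, -0.2, 3.5]
gripper_width: 0.0647
grip_force: 45.3
```

Contact with the floor. I release and rise.

step_arm(targets=[{"offset":[0,0,0],"dr":[0,0,0],"gripper":40},{"offset":[0,0,0],"dr":[0,0,0],"gripper":20},{"offset":[0,0,0],"dr":[0,0,0],"gripper":0},{"offset":[0,0,0],"dr":[0,0,0],"gripper":0},{"offset":[0,0,0],"dr":[0,0,0],"gripper":0}])

```text
time_s: 11.22
eef_pos: [0.4472, 0.1281, 0.0962]
tool_rot: [-3.142, -0.0, 2.848]
force: [-0.1, 0.3, -0.7]
gripper_width: 0.085
grip_force: 0.0
```

step_arm(targets=[{"offset":[0,0,0.2],"dr":[0,0,0],"gripper":0},{"offset":[0,0,0.5],"dr":[0,0,0],"gripper":0},{"offset":[0,0,1],"dr":[0,0,0],"gripper":0},{"offset":[0,0,1],"dr":[0,0,0],"gripper":0}])

```text
time_s: 11.72
eef_pos: [0.4495, 0.1288, 0.1995]
tool_rot: [3.137, 0.007, 2.848]
force: [-0.0, -0.1, -1.3]
gripper_width: 0.0853
grip_force: 0.0
```

step_arm(targets=[{"offset":[-0.2,0.4,0],"dr":[0,0,0],"gripper":0},{"offset":[-0.4,0.82,0],"dr":[0,0,0],"gripper":0},{"offset":[-0.4,0.82,0],"dr":[0,0,0],"gripper":0}])

```text
time_s: 12.1
eef_pos: [0.4046, 0.2138, 0.1954]
tool_rot: [3.141, -0.003, 2.856]
force: [0.2, -0.4, 0.1]
gripper_width: 0.0851
grip_force: 0.0
```

step_arm(targets=[{"offset":[-0.2,0.4,0],"dr":[0,0,0],"gripper":0},{"offset":[-0.4,0.82,0],"dr":[0,0,0],"gripper":0},{"offset":[-0.4,0.82,0],"dr":[0,0,0],"gripper":0},{"offset":[-0.4,0.82,0],"dr":[0,0,0],"gripper":0}])

```text
time_s: 12.6
eef_pos: [0.3675, 0.2907, 0.1956]
tool_rot: [-3.139, -0.0, 2.847]
force: [-0.2, -0.4, 0.2]
gripper_width: 0.085
grip_force: 0.0
```

```bash
python3 - <<'E'
from workcell import robot
import cv2,numpy as np
o=robot.observe();print(o['eef_pos'],o['qpos'])
a=robot.snapshot('side')[:,:,::-1];b=robot.snapshot('top')[:,:,::-1]
cv2.imwrite('pics/p1.png',np.hstack([cv2.resize(a[100:250,150:350],(400,300)),cv2.resize(b[180:330,120:320],(400,300))]))
E
```

```text
[0.36748746 0.2907194  0.19560625] [-0.7133825   0.4208656  -0.00441495  2.00640762  0.00432785  0.71628338
  0.55520943]
```

View pics/p1.png

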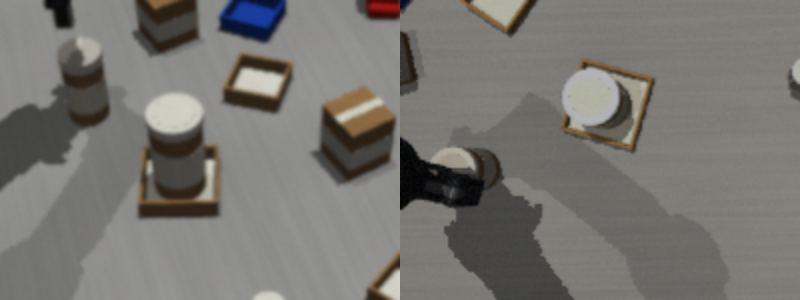

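The largest canister stands upright in its tray: side crop about (178,150), top crop (592,97). The gripper is above canister_second. I descend on it.

step_arm(targets=[{"offset":[0.01,0.02,-0.4],"dr":[0,0,0],"gripper":0},{"offset":[0.01,0.02,-0.7],"dr":[0,0,0],"gripper":0},{"offset":[0.01,0.02,-0.9],"dr":[0,0,0],"gripper":0}])

```text
time_s: 13.08
eef_pos: [0.3687, 0.2922, 0.1049]
tool_rot: [-3.139, -0.0, 2.845]
force: [0.4, -0.1, 0.5]
gripper_width: 0.0855
grip_force: 0.0
```

step_arm(targets=[{"offset":[0,0,-0.15],"dr":[0,0,0],"gripper":0},{"offset":[0,0,-0.29],"dr":[0,0,0],"gripper":0},{"offset":[0,0,-0.29],"dr":[0,0,0],"gripper":0},{"offset":[0,0,-0.29],"dr":[0,0,0],"gripper":0}])

```text
time_s: 13.58
eef_pos: [0.3687, 0.294, 0.0777]
tool_rot: [3.141, 0.001, 2.847]
force: [0.2, -0.8, 0.7]
gripper_width: 0.0858
grip_force: 0.0
```

step_arm(targets=[{"offset":[0,0,0],"dr":[0,0,0],"gripper":255},{"offset":[0,0,0],"dr":[0,0,0],"gripper":255},{"offset":[0,0,0],"dr":[0,0,0],"gripper":255},{"offset":[0,0,0],"dr":[0,0,0],"gripper":255},{"offset":[0,0,0],"dr":[0,0,0],"gripper":255},{"offset":[0,0,0],"dr":[0,0,0],"gripper":255}])

```text
time_s: 14.32
eef_pos: [0.3685, 0.2943, 0.0781]
tool_rot: [3.141, 0.001, 2.848]
force: [-0.2, -0.9, 6.4]
gripper_width: 0.0544
grip_force: 41.1
```

step_arm(targets=[{"offset":[0,0,0.1],"dr":[0,0,0],"gripper":255},{"offset":[0,0,0.3],"dr":[0,0,0],"gripper":255},{"offset":[0,0,0.6],"dr":[0,0,0],"gripper":255},{"offset":[0,0,0.9],"dr":[0,0,0],"gripper":255},{"offset":[0,0,1],"dr":[0,0,0],"gripper":255}])

```text
time_s: 14.95
eef_pos: [0.3686, 0.2946, 0.179]
tool_rot: [3.139, 0.002, 2.848]
force: [0.1, 0.3, -2.6]
gripper_width: 0.0541
grip_force: 42.7
```

Rise above the packed canister (124 mm), then carry to tray_second.

step_arm(targets=[{"offset":[0,0,0.3],"dr":[0,0,0],"gripper":255},{"offset":[0,0,0.6],"dr":[0,0,0],"gripper":255},{"offset":[0.1,-0.2,0.8],"dr":[0,0,0],"gripper":255},{"offset":[0.25,-0.55,0.8],"dr":[0,0,0],"gripper":255},{"offset":[0.37,-0.96,0.8],"dr":[0,0,0],"gripper":255}])

```text
time_s: 15.58
eef_pos: [0.4051, 0.1974, 0.2567]
tool_rot: [-3.141, -0.001, 2.849]
force: [0.9, 0.0, -2.0]
gripper_width: 0.0542
grip_force: 42.8
```

step_arm(targets=[{"offset":[0.18,-0.5,0],"dr":[0,0,0],"gripper":255},{"offset":[0.37,-0.96,0],"dr":[0,0,0],"gripper":255}])

```text
time_s: 15.82
eef_pos: [0.4417, 0.1004, 0.2565]
tool_rot: [-3.14, -0.002, 2.848]
force: [0.2, 0.1, -2.7]
gripper_width: 0.0544
grip_force: 42.8
```

step_arm(targets=[{"offset":[0.18,-0.5,0],"dr":[0,0,0],"gripper":255},{"offset":[0.37,-0.96,0],"dr":[0,0,0],"gripper":255}])

```text
time_s: 16.08
eef_pos: [0.4788, 0.0044, 0.2564]
tool_rot: [-3.141, -0.002, 2.848]
force: [0.4, 1.2, -1.9]
gripper_width: 0.0542
grip_force: 42.8
```

step_arm(targets=[{"offset":[0.18,-0.5,0],"dr":[0,0,0],"gripper":255},{"offset":[0.37,-0.96,0],"dr":[0,0,0],"gripper":255}])

```text
time_s: 16.32
eef_pos: [0.5158, -0.0915, 0.2562]
tool_rot: [-3.141, -0.002, 2.847]
force: [1.1, 0.2, -2.8]
gripper_width: 0.0542
grip_force: 42.8
```

step_arm(targets=[{"offset":[0.18,-0.5,0],"dr":[0,0,0],"gripper":255},{"offset":[0.37,-0.96,0],"dr":[0,0,0],"gripper":255}])

```text
time_s: 16.58
eef_pos: [0.5528, -0.1874, 0.256]
tool_rot: [-3.141, -0.003, 2.847]
force: [1.3, 0.5, -1.1]
gripper_width: 0.0542
grip_force: 42.8
```

step_arm(targets=[{"offset":[0.18,-0.45,0],"dr":[0,0,0],"gripper":255},{"offset":[0.3,-0.8,0],"dr":[0,0,0],"gripper":255},{"offset":[0.36,-0.97,0],"dr":[0,0,0],"gripper":255},{"offset":[0.36,-0.97,0],"dr":[0,0,0],"gripper":255},{"offset":[0.36,-0.97,0],"dr":[0,0,0],"gripper":255}])

```text
time_s: 17.2
eef_pos: [0.5889, -0.2811, 0.2563]
tool_rot: [3.14, -0.002, 2.849]
force: [0.5, 1.3, -2.1]
gripper_width: 0.0545
grip_force: 42.8
```

step_arm(targets=[{"offset":[0.01,-0.03,-0.3],"dr":[0,0,0],"gripper":255},{"offset":[0.01,-0.03,-0.6],"dr":[0,0,0],"gripper":255},{"offset":[0.01,-0.03,-0.9],"dr":[0,0,0],"gripper":255},{"offset":[0.01,-0.03,-1],"dr":[0,0,0],"gripper":255}])

```text
time_s: 17.7
eef_pos: [0.5892, -0.2833, 0.1553]
tool_rot: [3.14, -0.005, 2.85]
force: [-0.0, 0.4, -2.3]
gripper_width: 0.0543
grip_force: 42.8
```

step_arm(targets=[{"offset":[0,0,-0.25],"dr":[0,0,0],"gripper":255},{"offset":[0,0,-0.45],"dr":[0,0,0],"gripper":255},{"offset":[0,0,-0.6],"dr":[0,0,0],"gripper":255},{"offset":[0,0,-0.68],"dr":[0,0,0],"gripper":255},{"offset":[0,0,-0.71],"dr":[0,0,0],"gripper":255},{"offset":[0,0,-0.71],"dr":[0,0,0],"gripper":255}])

```text
time_s: 18.45
eef_pos: [0.5905, -0.286, 0.0868]
tool_rot: [-3.141, 0.001, 2.848]
force: [0.4, 0.0, -2.7]
gripper_width: 0.054
grip_force: 42.8
```

step_arm(targets=[{"offset":[0,0,-0.01],"dr":[0,0,0],"gripper":255},{"offset":[0,0,-0.02],"dr":[0,0,0],"gripper":255},{"offset":[0,0,-0.02],"dr":[0,0,0],"gripper":255}])

```text
time_s: 18.82
eef_pos: [0.5902, -0.2859, 0.0844]
tool_rot: [-3.142, 0.0, 2.848]
force: [-0.6, 0.9, -2.1]
gripper_width: 0.0545
grip_force: 42.8
```

step_arm(targets=[{"offset":[0,0,-0.01],"dr":[0,0,0],"gripper":255},{"offset":[0,0,-0.02],"dr":[0,0,0],"gripper":255},{"offset":[0,0,-0.025],"dr":[0,0,0],"gripper":255},{"offset":[0,0,-0.025],"dr":[0,0,0],"gripper":255}])

```text
time_s: 19.32
eef_pos: [0.5904, -0.286, 0.0823]
tool_rot: [-3.141, 0.001, 2.848]
force: [-0.6, 1.2, 0.6]
gripper_width: 0.054
grip_force: 42.7
```

step_arm(targets=[{"offset":[0,0,0],"dr":[0,0,0],"gripper":70},{"offset":[0,0,0],"dr":[0,0,0],"gripper":40},{"offset":[0,0,0],"dr":[0,0,0],"gripper":0},{"offset":[0,0,0],"dr":[0,0,0],"gripper":0},{"offset":[0,0,0],"dr":[0,0,0],"gripper":0},{"offset":[0,0,0],"dr":[0,0,0],"gripper":0}])

```text
time_s: 20.08
eef_pos: [0.5902, -0.2859, 0.0818]
tool_rot: [-3.142, -0.0, 2.848]
force: [-0.1, 0.1, -0.1]
gripper_width: 0.0856
grip_force: 0.0
```

step_arm(targets=[{"offset":[0,0,0.2],"dr":[0,0,0],"gripper":0},{"offset":[0,0,0.5],"dr":[0,0,0],"gripper":0},{"offset":[0,0,1],"dr":[0,0,0],"gripper":0},{"offset":[0,0,1],"dr":[0,0,0],"gripper":0}])

```text
time_s: 20.58
eef_pos: [0.5932, -0.2877, 0.1885]
tool_rot: [-3.14, 0.013, 2.848]
force: [-0.2, 0.1, -0.2]
gripper_width: 0.0855
grip_force: 0.0
```

step_arm(targets=[{"offset":[-0.4,-0.03,0],"dr":[0,0,0],"gripper":0},{"offset":[-0.81,-0.06,0],"dr":[0,0,0],"gripper":0}])

```text
time_s: 20.82
eef_pos: [0.5083, -0.2917, 0.1821]
tool_rot: [-3.141, 0.0, 2.849]
force: [-1.0, -0.7, -1.3]
gripper_width: 0.0854
grip_force: 0.0
```

step_arm(targets=[{"offset":[-0.4,-0.03,0],"dr":[0,0,0],"gripper":0},{"offset":[-0.81,-0.06,0],"dr":[0,0,0],"gripper":0}])

```text
time_s: 21.08
eef_pos: [0.4268, -0.2979, 0.1822]
tool_rot: [-3.141, 0.0, 2.848]
force: [0.0, -0.6, -0.4]
gripper_width: 0.0853
grip_force: 0.0
```

step_arm(targets=[{"offset":[-0.4,-0.03,0],"dr":[0,0,0],"gripper":0},{"offset":[-0.81,-0.06,0],"dr":[0,0,0],"gripper":0},{"offset":[-0.81,-0.06,0],"dr":[0,0,0],"gripper":0},{"offset":[-0.81,-0.06,0],"dr":[0,0,0],"gripper":0}])

```text
time_s: 21.58
eef_pos: [0.348, -0.304, 0.1823]
tool_rot: [-3.141, 0.002, 2.848]
force: [0.1, -0.7, 0.2]
gripper_width: 0.0852
grip_force: 0.0
```

```bash
python3 - <<'E'
from workcell import robot
import cv2,numpy as np
o=robot.observe();print(o['eef_pos'],o['qpos'])
a=robot.snapshot('side')[:,:,::-1];b=robot.snapshot('top')[:,:,::-1]
cv2.imwrite('pics/p2.png',np.hstack([cv2.resize(a[240:390,220:420],(400,300)),cv2.resize(b[150:300,300:500],(400,300))]))
E
```

```text
[ 0.34804454 -0.30400722  0.18229469] [ 0.58969451  0.43361855  0.11307871  2.04327472 -0.07743479  0.6669006
  2.03055267]
```

View pics/p2.png

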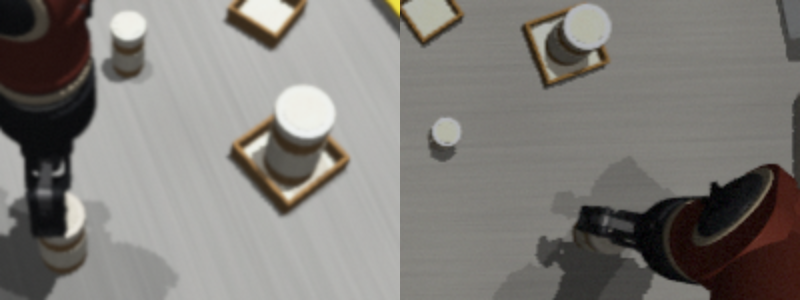

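The second canister stands upright in its tray (side crop about (297,130)), and the gripper is over canister_third. I descend on it.

step_arm(targets=[{"offset":[0,0,-0.4],"dr":[0,0,0],"gripper":0},{"offset":[0,0,-0.7],"dr":[0,0,0],"gripper":0},{"offset":[0,0,-0.9],"dr":[0,0,0],"gripper":0}])

```text
time_s: 22.05
eef_pos: [0.3482, -0.3033, 0.0903]
tool_rot: [3.141, -0.001, 2.85]
force: [1.0, 0.3, -0.1]
gripper_width: 0.0851
grip_force: 0.0
```

step_arm(targets=[{"offset":[0,0,-0.15],"dr":[0,0,0],"gripper":0},{"offset":[0,0,-0.26],"dr":[0,0,0],"gripper":0},{"offset":[0,0,-0.26],"dr":[0,0,0],"gripper":0},{"offset":[0,0,-0.26],"dr":[0,0,0],"gripper":0}])

```text
time_s: 22.55
eef_pos: [0.3477, -0.3041, 0.0662]
tool_rot: [-3.141, 0.001, 2.848]
force: [-0.2, -1.0, 0.2]
gripper_width: 0.0852
grip_force: 0.0
```

step_arm(targets=[{"offset":[0,0,0],"dr":[0,0,0],"gripper":255},{"offset":[0,0,0],"dr":[0,0,0],"gripper":255},{"offset":[0,0,0],"dr":[0,0,0],"gripper":255},{"offset":[0,0,0],"dr":[0,0,0],"gripper":255},{"offset":[0,0,0],"dr":[0,0,0],"gripper":255},{"offset":[0,0,0],"dr":[0,0,0],"gripper":255},{"offset":[0,0,0],"dr":[0,0,0],"gripper":255}], newtons=30)

```text
time_s: 23.42
eef_pos: [0.3475, -0.304, 0.0663]
tool_rot: [-3.141, 0.001, 2.848]
force: [0.4, 0.8, 5.3]
gripper_width: 0.0443
grip_force: 30.0
```

step_arm(targets=[{"offset":[0,0,0.1],"dr":[0,0,0],"gripper":255},{"offset":[0,0,0.3],"dr":[0,0,0],"gripper":255},{"offset":[0,0,0.6],"dr":[0,0,0],"gripper":255},{"offset":[0,0,0.9],"dr":[0,0,0],"gripper":255},{"offset":[0,0,1],"dr":[0,0,0],"gripper":255}])

```text
time_s: 24.05
eef_pos: [0.3475, -0.3043, 0.1673]
tool_rot: [-3.14, 0.002, 2.848]
force: [0.3, -0.5, -2.9]
gripper_width: 0.045
grip_force: 31.0
```

step_arm(targets=[{"offset":[0.1,0,0.3],"dr":[0,0,0],"gripper":255},{"offset":[0.3,0.1,0.6],"dr":[0,0,0],"gripper":255},{"offset":[0.5,0.3,0.8],"dr":[0,0,0],"gripper":255},{"offset":[0.7,0.6,0.9],"dr":[0,0,0],"gripper":255},{"offset":[0.8,0.95,0.9],"dr":[0,0,0],"gripper":255}])

```text
time_s: 24.68
eef_pos: [0.4281, -0.2081, 0.2557]
tool_rot: [-3.141, 0.001, 2.848]
force: [-0.1, 0.3, -1.5]
gripper_width: 0.0445
grip_force: 31.0
```

step_arm(targets=[{"offset":[0.16,0.5,0],"dr":[0,0,0],"gripper":255},{"offset":[0.33,0.95,0],"dr":[0,0,0],"gripper":255}])

```text
time_s: 24.92
eef_pos: [0.4597, -0.1121, 0.2548]
tool_rot: [-3.141, -0.002, 2.848]
force: [0.6, 0.8, -1.0]
gripper_width: 0.0447
grip_force: 31.0
```

step_arm(targets=[{"offset":[0.16,0.5,0],"dr":[0,0,0],"gripper":255},{"offset":[0.33,0.95,0],"dr":[0,0,0],"gripper":255}])

```text
time_s: 25.18
eef_pos: [0.4927, -0.017, 0.2548]
tool_rot: [-3.141, -0.002, 2.848]
force: [1.1, -0.5, -2.0]
gripper_width: 0.0447
grip_force: 31.0
```

step_arm(targets=[{"offset":[0.16,0.5,0],"dr":[0,0,0],"gripper":255},{"offset":[0.33,0.95,0],"dr":[0,0,0],"gripper":255}])

```text
time_s: 25.42
eef_pos: [0.5257, 0.0779, 0.2546]
tool_rot: [-3.14, -0.002, 2.848]
force: [1.5, -1.6, -1.5]
gripper_width: 0.0448
grip_force: 31.0
```

step_arm(targets=[{"offset":[0.16,0.5,0],"dr":[0,0,0],"gripper":255},{"offset":[0.33,0.95,0],"dr":[0,0,0],"gripper":255}])

```text
time_s: 25.68
eef_pos: [0.5587, 0.1729, 0.2544]
tool_rot: [-3.14, -0.003, 2.848]
force: [0.4, -1.0, -1.8]
gripper_width: 0.0448
grip_force: 31.0
```

step_arm(targets=[{"offset":[0.16,0.45,0],"dr":[0,0,0],"gripper":255},{"offset":[0.3,0.8,0],"dr":[0,0,0],"gripper":255},{"offset":[0.33,0.95,0],"dr":[0,0,0],"gripper":255},{"offset":[0.33,0.95,0],"dr":[0,0,0],"gripper":255},{"offset":[0.33,0.95,0],"dr":[0,0,0],"gripper":255}])

```text
time_s: 26.3
eef_pos: [0.5922, 0.2634, 0.2555]
tool_rot: [-3.139, -0.0, 2.845]
force: [-1.1, 0.1, -2.1]
gripper_width: 0.0447
grip_force: 31.1
```

step_arm(targets=[{"offset":[0.01,0.01,-0.3],"dr":[0,0,0],"gripper":255},{"offset":[0.01,0.01,-0.6],"dr":[0,0,0],"gripper":255},{"offset":[0.01,0.01,-0.9],"dr":[0,0,0],"gripper":255},{"offset":[0.01,0.01,-1],"dr":[0,0,0],"gripper":255}])

```text
time_s: 26.8
eef_pos: [0.5923, 0.2644, 0.1542]
tool_rot: [-3.138, -0.003, 2.845]
force: [0.2, -0.1, -1.0]
gripper_width: 0.0448
grip_force: 31.1
```

step_arm(targets=[{"offset":[0,0,-0.25],"dr":[0,0,0],"gripper":255},{"offset":[0,0,-0.5],"dr":[0,0,0],"gripper":255},{"offset":[0,0,-0.7],"dr":[0,0,0],"gripper":255},{"offset":[0,0,-0.78],"dr":[0,0,0],"gripper":255},{"offset":[0,0,-0.81],"dr":[0,0,0],"gripper":255},{"offset":[0,0,-0.81],"dr":[0,0,0],"gripper":255}])

```text
time_s: 27.55
eef_pos: [0.5938, 0.2672, 0.0757]
tool_rot: [3.141, 0.001, 2.848]
force: [-0.0, -0.2, -2.2]
gripper_width: 0.0444
grip_force: 31.1
```

step_arm(targets=[{"offset":[0,0,-0.01],"dr":[0,0,0],"gripper":255},{"offset":[0,0,-0.02],"dr":[0,0,0],"gripper":255},{"offset":[0,0,-0.03],"dr":[0,0,0],"gripper":255},{"offset":[0,0,-0.03],"dr":[0,0,0],"gripper":255}])

```text
time_s: 28.05
eef_pos: [0.5931, 0.2671, 0.0717]
tool_rot: [-3.141, -0.0, 2.848]
force: [-0.6, 0.8, -1.4]
gripper_width: 0.0444
grip_force: 31.1
```

step_arm(targets=[{"offset":[0,0,-0.01],"dr":[0,0,0],"gripper":255},{"offset":[0,0,-0.015],"dr":[0,0,0],"gripper":255},{"offset":[0,0,-0.015],"dr":[0,0,0],"gripper":255},{"offset":[0,0,-0.015],"dr":[0,0,0],"gripper":255}])

```text
time_s: 28.55
eef_pos: [0.5934, 0.2671, 0.0705]
tool_rot: [3.141, 0.0, 2.848]
force: [0.2, -0.2, 0.0]
gripper_width: 0.0446
grip_force: 31.1
```

step_arm(targets=[{"offset":[0,0,0],"dr":[0,0,0],"gripper":100},{"offset":[0,0,0],"dr":[0,0,0],"gripper":60},{"offset":[0,0,0],"dr":[0,0,0],"gripper":0},{"offset":[0,0,0],"dr":[0,0,0],"gripper":0},{"offset":[0,0,0],"dr":[0,0,0],"gripper":0},{"offset":[0,0,0],"dr":[0,0,0],"gripper":0}])

```text
time_s: 29.3
eef_pos: [0.5932, 0.2671, 0.0703]
tool_rot: [-3.142, 0.0, 2.848]
force: [-0.1, 0.9, 0.6]
gripper_width: 0.0853
grip_force: 0.0
```

step_arm(targets=[{"offset":[0,0,0.2],"dr":[0,0,0],"gripper":0},{"offset":[0,0,0.5],"dr":[0,0,0],"gripper":0},{"offset":[0,0,1],"dr":[0,0,0],"gripper":0},{"offset":[0,0,1],"dr":[0,0,0],"gripper":0}])

```text
time_s: 29.8
eef_pos: [0.5965, 0.2685, 0.1769]
tool_rot: [3.133, 0.009, 2.848]
force: [-0.1, 0.3, -0.3]
gripper_width: 0.0857
grip_force: 0.0
```

step_arm(targets=[{"offset":[-0.15,-0.5,0.1],"dr":[0,0,0],"gripper":0},{"offset":[-0.3,-0.97,0.1],"dr":[0,0,0],"gripper":0}])

```text
time_s: 30.05
eef_pos: [0.5632, 0.1692, 0.1814]
tool_rot: [3.141, 0.002, 2.849]
force: [0.6, -1.5, 0.1]
gripper_width: 0.0853
grip_force: 0.0
```

step_arm(targets=[{"offset":[-0.15,-0.5,0],"dr":[0,0,0],"gripper":0},{"offset":[-0.3,-0.97,0],"dr":[0,0,0],"gripper":0}])

```text
time_s: 30.3
eef_pos: [0.5325, 0.0713, 0.1808]
tool_rot: [-3.141, 0.001, 2.847]
force: [0.3, 0.4, -0.1]
gripper_width: 0.0855
grip_force: 0.0
```

step_arm(targets=[{"offset":[-0.15,-0.5,0],"dr":[0,0,0],"gripper":0},{"offset":[-0.3,-0.97,0],"dr":[0,0,0],"gripper":0}])

```text
time_s: 30.55
eef_pos: [0.5025, -0.0257, 0.1808]
tool_rot: [-3.141, 0.001, 2.847]
force: [1.3, -0.2, 0.3]
gripper_width: 0.0852
grip_force: 0.0
```

step_arm(targets=[{"offset":[-0.15,-0.5,0],"dr":[0,0,0],"gripper":0},{"offset":[-0.3,-0.97,0],"dr":[0,0,0],"gripper":0},{"offset":[-0.3,-0.97,0],"dr":[0,0,0],"gripper":0},{"offset":[-0.3,-0.97,0],"dr":[0,0,0],"gripper":0}])

```text
time_s: 31.05
eef_pos: [0.4734, -0.1203, 0.1806]
tool_rot: [3.141, 0.0, 2.848]
force: [0.1, -0.1, 0.2]
gripper_width: 0.0859
grip_force: 0.0
```

```bash
python3 - <<'E'
from workcell import robot
import cv2,numpy as np
print(robot.observe()['eef_pos'])
a=robot.snapshot('side')[:,:,::-1];b=robot.snapshot('top')[:,:,::-1]
cv2.imwrite('pics/p3.png',np.hstack([cv2.resize(a[90:300,180:400],(400,380)),cv2.resize(b[110:300,130:360],(400,380))]))
E
```

```text
[ 0.47338561 -0.12026512  0.18056855]
```

View pics/p3.png

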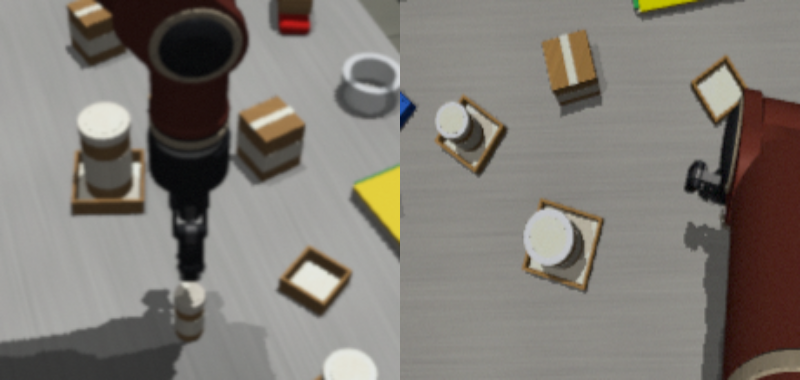

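The third canister stands in the kraft tray (top crop (455,120)), the cartons are undisturbed, and the gripper is above canister_smallest.

step_arm(targets=[{"offset":[0,-0.01,-0.4],"dr":[0,0,0],"gripper":0},{"offset":[0,-0.01,-0.7],"dr":[0,0,0],"gripper":0},{"offset":[0,-0.01,-0.9],"dr":[0,0,0],"gripper":0}])

```text
time_s: 31.52
eef_pos: [0.4733, -0.1199, 0.089]
tool_rot: [3.141, -0.002, 2.851]
force: [0.2, 0.2, 0.3]
gripper_width: 0.0851
grip_force: 0.0
```

step_arm(targets=[{"offset":[0,0,-0.15],"dr":[0,0,0],"gripper":0},{"offset":[0,0,-0.3],"dr":[0,0,0],"gripper":0},{"offset":[0,0,-0.3],"dr":[0,0,0],"gripper":0},{"offset":[0,0,-0.3],"dr":[0,0,0],"gripper":0}])

```text
time_s: 32.02
eef_pos: [0.4736, -0.1219, 0.0607]
tool_rot: [3.142, 0.001, 2.848]
force: [-0.0, 0.4, 0.6]
gripper_width: 0.0851
grip_force: 0.0
```

step_arm(targets=[{"offset":[0,0,0],"dr":[0,0,0],"gripper":255},{"offset":[0,0,0],"dr":[0,0,0],"gripper":255},{"offset":[0,0,0],"dr":[0,0,0],"gripper":255},{"offset":[0,0,0],"dr":[0,0,0],"gripper":255},{"offset":[0,0,0],"dr":[0,0,0],"gripper":255},{"offset":[0,0,0],"dr":[0,0,0],"gripper":255},{"offset":[0,0,0],"dr":[0,0,0],"gripper":255},{"offset":[0,0,0],"dr":[0,0,0],"gripper":255}], newtons=25)

```text
time_s: 33.02
eef_pos: [0.4735, -0.1219, 0.0606]
tool_rot: [3.142, 0.001, 2.848]
force: [-0.1, 0.5, 4.0]
gripper_width: 0.0353
grip_force: 24.7
```

step_arm(targets=[{"offset":[0,0,0.1],"dr":[0,0,0],"gripper":255},{"offset":[0,0,0.3],"dr":[0,0,0],"gripper":255},{"offset":[0,0,0.6],"dr":[0,0,0],"gripper":255},{"offset":[0,0,0.6],"dr":[0,0,0],"gripper":255}])

```text
time_s: 33.52
eef_pos: [0.4743, -0.1222, 0.1221]
tool_rot: [3.141, 0.004, 2.848]
force: [0.1, -0.4, -0.3]
gripper_width: 0.0351
grip_force: 25.0
```

step_arm(targets=[{"offset":[0.2,0.02,0],"dr":[0,0,0],"gripper":255},{"offset":[0.5,0.04,0],"dr":[0,0,0],"gripper":255},{"offset":[0.83,0.06,0],"dr":[0,0,0],"gripper":255}])

```text
time_s: 33.9
eef_pos: [0.5559, -0.1157, 0.1192]
tool_rot: [-3.141, -0.003, 2.848]
force: [-0.4, -0.3, -0.6]
gripper_width: 0.0354
grip_force: 25.0
```

step_arm(targets=[{"offset":[0.3,0.02,0],"dr":[0,0,0],"gripper":255},{"offset":[0.6,0.04,0],"dr":[0,0,0],"gripper":255},{"offset":[0.83,0.06,0],"dr":[0,0,0],"gripper":255},{"offset":[0.83,0.06,0],"dr":[0,0,0],"gripper":255},{"offset":[0.83,0.06,0],"dr":[0,0,0],"gripper":255}])

```text
time_s: 34.52
eef_pos: [0.6375, -0.11, 0.1191]
tool_rot: [-3.141, -0.003, 2.847]
force: [-0.3, -1.2, -1.2]
gripper_width: 0.0353
grip_force: 25.0
```

step_arm(targets=[{"offset":[0,0,-0.15],"dr":[0,0,0],"gripper":255},{"offset":[0,0,-0.3],"dr":[0,0,0],"gripper":255},{"offset":[0,0,-0.42],"dr":[0,0,0],"gripper":255},{"offset":[0,0,-0.5],"dr":[0,0,0],"gripper":255},{"offset":[0,0,-0.53],"dr":[0,0,0],"gripper":255},{"offset":[0,0,-0.53],"dr":[0,0,0],"gripper":255}])

```text
time_s: 35.28
eef_pos: [0.6393, -0.1099, 0.0673]
tool_rot: [-3.142, 0.0, 2.848]
force: [0.3, -0.2, -0.5]
gripper_width: 0.0349
grip_force: 25.0
```

step_arm(targets=[{"offset":[0,0,-0.01],"dr":[0,0,0],"gripper":255},{"offset":[0,0,-0.02],"dr":[0,0,0],"gripper":255},{"offset":[0,0,-0.025],"dr":[0,0,0],"gripper":255},{"offset":[0,0,-0.025],"dr":[0,0,0],"gripper":255}])

```text
time_s: 35.78
eef_pos: [0.6392, -0.1099, 0.0649]
tool_rot: [-3.142, 0.0, 2.848]
force: [0.5, -0.2, -1.0]
gripper_width: 0.0353
grip_force: 25.0
```

```bash
python3 - <<'E'
from workcell import robot
import cv2,numpy as np
print(robot.observe()['force'])
a=robot.snapshot('side')[:,:,::-1];b=robot.snapshot('top')[:,:,::-1]
cv2.imwrite('pics/p4.png',np.hstack([cv2.resize(a[190:290,300:420],(396,330)),cv2.resize(b[110:210,260:380],(396,330))]))
E
```

```text
[ 0.54358579 -0.19429326 -0.95614339]
```

View pics/p4.png

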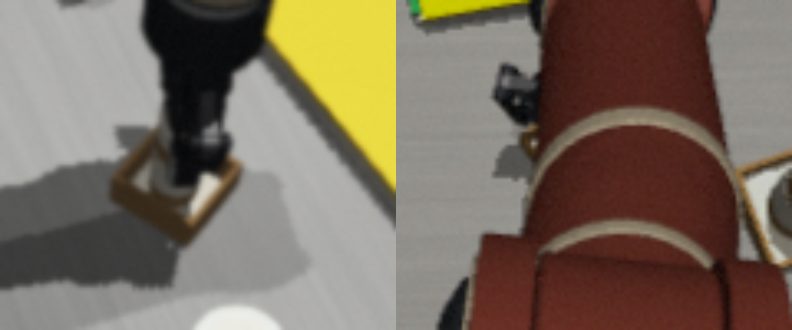

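The canister is inside the smallest tray. I lower the last fraction of a millimetre, release and rise.

step_arm(targets=[{"offset":[0,0,-0.005],"dr":[0,0,0],"gripper":255},{"offset":[0,0,-0.01],"dr":[0,0,0],"gripper":255},{"offset":[0,0,-0.01],"dr":[0,0,0],"gripper":255}])

```text
time_s: 36.25
eef_pos: [0.6398, -0.11, 0.0647]
tool_rot: [3.141, 0.001, 2.848]
force: [-1.8, -0.3, 6.4]
gripper_width: 0.0353
grip_force: 25.2
```

step_arm(targets=[{"offset":[0,0,0],"dr":[0,0,0],"gripper":130},{"offset":[0,0,0],"dr":[0,0,0],"gripper":80},{"offset":[0,0,0],"dr":[0,0,0],"gripper":30},{"offset":[0,0,0],"dr":[0,0,0],"gripper":0},{"offset":[0,0,0],"dr":[0,0,0],"gripper":0},{"offset":[0,0,0],"dr":[0,0,0],"gripper":0}])

```text
time_s: 37.0
eef_pos: [0.6392, -0.1099, 0.0638]
tool_rot: [-3.142, -0.0, 2.848]
force: [0.1, -0.0, 0.4]
gripper_width: 0.0853
grip_force: 0.0
```

step_arm(targets=[{"offset":[0,0,0.2],"dr":[0,0,0],"gripper":0},{"offset":[0,0,0.5],"dr":[0,0,0],"gripper":0},{"offset":[0,0,1],"dr":[0,0,0],"gripper":0},{"offset":[0,0,1],"dr":[0,0,0],"gripper":0}])

```text
time_s: 37.5
eef_pos: [0.6427, -0.1106, 0.1704]
tool_rot: [3.14, 0.012, 2.848]
force: [1.1, 0.8, 0.1]
gripper_width: 0.085
grip_force: 0.0
```

step_arm(targets=[{"offset":[0,0.5,0.5],"dr":[0,0,0],"gripper":0},{"offset":[0,1,0.9],"dr":[0,0,0],"gripper":0},{"offset":[0,1,0.9],"dr":[0,0,0],"gripper":0},{"offset":[0,1,0.9],"dr":[0,0,0],"gripper":0},{"offset":[0,1,0.9],"dr":[0,0,0],"gripper":0}])

```text
time_s: 38.12
eef_pos: [0.6382, -0.0125, 0.2523]
tool_rot: [-3.139, -0.002, 2.845]
force: [0.0, 0.1, -1.0]
gripper_width: 0.0853
grip_force: 0.0
```

```bash
python3 - <<'E'
from workcell import robot
import cv2
cv2.imwrite('pics/end.png',robot.snapshot('side')[:,:,::-1])
E
```

```text
(no output)
```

View pics/end.png

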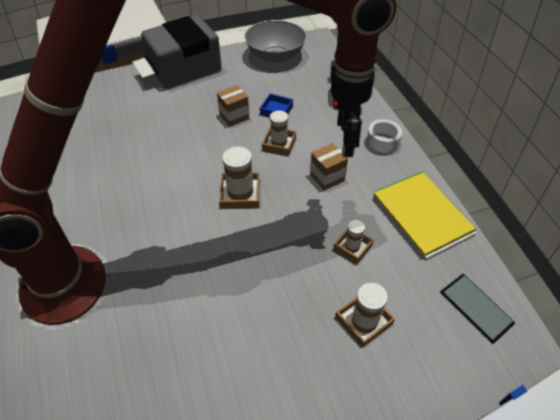

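All four canisters stand upright in their trays, at (239,175), (368,310), (279,128) and (355,238). The cartons at (233,105) and (328,166) are unmoved and the arm is clear.

```bash
python3 -c "
from workcell import robot
print(robot.job_done())"
```

```text
the job is handed in; nothing more can be done
None
```

The job is handed in: all four canisters went into their own-rank trays, largest to smallest, and the final picture shows them upright with both cartons unmoved; the hand-in returned no verdict.

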